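Kettle on: steady the pan support, set the kettle, count the knob to the seventh click

ROBOT

A 7-joint arm with a two-finger parallel gripper is mounted at the origin on the work surface; the furniture and walls round the work are solid. World frame = base frame: x ahead of the robot, y to its left, z up, the work surface at z = 0. Lengths are in m, angles in rad, forces in N, time in s.
With the tool pointing down it reaches from about 0.35 to 0.9 m from the base axis. Payload 8.1 kg.
Tool frame: the origin (TCP) lies at the very end of the fingers, on their centre line; the grasp point (between the pads) lies arm.grip_point_offset behind it (arm.grip_point_offset is the distance from the TCP to the grasp point, in m); z points along the fingers, y is the line along which they close (so a half turn about z gives the same grasp; the last joint's range is limited). The gripper opens to 92 mm and grips with 3 to 60 N. Pads are 19 mm wide; open, the fingers measure 130 mm over their backs; the gripper's body (75 mm by 190 mm) begins 47 mm behind the grasp point.
Start: joints at [1.167, 0.434, 0.025, 1.573, -0.012, 1.134, -0.075], TCP at [0.185, -0.597, 0.227] pointing down, gripper open.
Joint ranges: [-2.62, 2.62], [-0.44, 2.09], [-1.27, 1.32], [0.08, 2.57], [-1.32, 4.46], [0.12, 2], [-2.74, 2.74]. Speed limits (rad/s): [2.22, 2.22, 3.01, 3.01, 3.14, 3.14, 3.14].

INTERFACE

Orientations are given as a rotation vector (axis times angle).
In Python, from cell import arm gives the robot as it stands. The module is installed in compiled form; this text tells all that it offers.
- The arm moves only by the shell command python3 -m creep 'ROWS' [OPENING] [FORCE]. ROWS is JSON, a list of rows, each a list of 6 numbers: the shift along the tool's x, y, z scaled (see below), then the turn, a rotation vector about the tool's x, y, z scaled (see below). A call has 1 to 20 rows; each row shifts and turns the commanded pose from where the row before left it, along the tool's axes as they then stand; what a row does not reach is not made up. The controller multiplies each number of a shift by 0.4 m and each number of a turn by 120 degrees. A row lasts 1/12 s, in which the tool goes at most 41.7 mm and 7.16 degrees, less where a joint would pass 70% of its speed; a pose out of reach is approached as far as the arm can. A call with a number of a shift or a turn outside -1 to 1 is refused whole. A call with a gripper value outside its range is refused whole. OPENING is the closure, from -1 (fully open) to 1 (shut), set as the call begins (- or left out, the last holds). The fingers move at their own pace and stop on an object; FORCE is the grip in N (left out, the last holds). Time passes only in rows, so rows that do not move let the fingers close. It gives the time, the measured TCP pose, the force, the opening and the grip force at its end, in the units of the state.
- arm.observe(): the state, without advancing time (a new reading comes with each control period).
- arm.get_image(name): name is "side" or "top" or "wrist"; returns a dict with "frame" (480x640x3 uint8, red, green, blue), "intrinsics" (3x3 intrinsics, pixels), "rvec" (rotation vector, rad) and "tvec" (3), from world to camera coordinates, as OpenCV has them; the wrist camera has in their place "mount" (4x4, takes a point from camera to tool coordinates, whose origin is the TCP and whose axes are the flange's). Camera axes: x right, y down, z forward; pixel columns grow to the right and rows downward; lengths in m; the calibration is good to about 2 mm. A picture is of the moment at which its call begins: read the wrist's pose just before it. There is no depth.
- arm.sign_off(): hands the job in; it is judged then, once.
The state is a dict: "clock": time; "joints": joint angles; "dq": joint speeds; "joint_efforts": joint torques, N m; "position": TCP position; "ee_rot": TCP orientation; "force": force on the tool from outside, world axes, zero at the start; "ft_torque": the same for the moment, N m; "width": opening from 0.0 (shut) to 1.0 (fully open); "gripper_force": force on a finger pad.
Only numpy, scipy, OpenCV 4.12 (cv2) and the standard library are available. Lean on these libraries where they do the work, as an engineer would, in place of code of your own. Each camera call takes 0.05 s, during which the arm holds its last target. There are 200 camera calls.

TASK

Get the kettle on the display hob. Its pan support has been left with two legs up on the lugs and rocks: turn it until all four feet stand on the hob plate, then set the kettle upright on it, centred over the burner. Only then, since a burner is never turned up empty, set the click-stop knob on its seventh click, counted anticlockwise from the off stop, and leave everything else on the table where it is.

Things in the scene. Friction and masses are not known exactly. Their poses are not given: they have to be found in the camera images.
- hob: Fixed tabletop gas hob, grey tray 340 x 230 mm (x by y), steel top plate at 66 mm. Origin under its centre; its -x end (knob) faces roughly to the robot. On its centre line: knob at x = -130, burner at x = +55 mm. Two lugs (6 mm high, 18 wide, 80 long over ramped ends) lie on the plate across the radius, 85 mm from the burner centre, at 45 and 225 degrees anticlockwise from the hob's +x.
- burner (a point): Burner centre at plate height (66 mm above the table), axes as the hob's. The burner is 52 mm wide with a 92 mm foot flange 4 mm high; its dark cap tops out 18 mm above the plate.
- pan_support: Loose dark pan support, 0.35 kg. Origin on its centre line at foot level; arms along its +-x and +-y, 9 wide, tops at 40 mm, out to 96 mm; round-footed 12 mm legs at 85 mm. Inner ring 58 mm outer, 42 inner dia, 30 to 40 mm up: grip across it in the open quarters, 45 degrees from the arms. Starts 4 degrees tilted, two legs on the lugs; flat once the arms lie within 12 degrees of the hob's x and y.
- knob (a joint): Knob angle, rad: 0 at the off stop, growing anticlockwise from above, 3.84 at the other stop. Sprung clicks every 0.349 rad (20 degrees), about 0.1 N m each; let go, it drops into the nearest. Its white pointer line points to the hob's -x end at off, where the plate has a black bar; a black dot marks each further click.
- knob_top (a point): Centre of the knob's top face. Black fluted round knob on a vertical axis, 41 mm in diameter near its foot, 39 at the top, 30 mm high over the plate, with a 47 mm skirt 5 mm high at its foot. Grip it across at any angle.
- kettle: White enamel kettle, about 0.55 kg, body 132 mm in diameter. Origin in the centre of its flat underside (116 mm wide), z up, spout toward +x out to 107 mm. Lid knob up to 112 mm. A fixed arch handle carries a wooden grip bar along the kettle's x: 88 long, 14 wide, 16 mm high, its centre 170 mm right above the origin; fingers close along the kettle's y.
- canister: White canister with wooden lid, 87 mm in diameter, 110 mm high; bystander, origin in the centre of its underside.
- pepper_mill: Wooden pepper mill, 56 mm in diameter, 163 mm high, beside the hob; bystander, origin in the centre of its underside.
- lantern: Glass table lantern with black ring, 115 mm in diameter, 222 mm high; bystander, origin in the centre of its underside.
- soup_bowl: White bowl on a plate, 150 mm in diameter, 73 mm high; bystander at the near right.

How it is judged:
On the way, in this order (a step that is already met when the one before it is completed fails the run):
1. the pan support sits flat on the hob plate, centred, with no kettle on it (angle between pan_support's own z axis and vertical below 0.025 rad and z of pan_support in the frame of burner below 0.003 m and horizontal distance between pan_support and burner below 0.012 m and contact force between kettle and pan_support below 0.01 N), for 0.2 s.
2. the kettle stands on the pan support (horizontal distance between kettle and burner below 0.025 m and z of kettle in the frame of burner below 0.044 m and contact force between kettle and pan_support above 1 N), for 0.2 s.
3. with the kettle on, the knob comes to rest in its seventh click from off (value of joint knob between 2.338 and 2.548 rad and contact force between kettle and pan_support above 1 N), for 0.3 s.
At the end, for the whole second after the job is handed in: the pan support stands flat on the hob plate (within 1.4 degrees, all four feet down, centre within 15 mm of the burner's), the kettle stands still and upright on it (within 2 degrees, centre within 25 mm of the burner's), and the knob rests in its seventh click from off (2.44 rad, within 0.10) (all of step 3 and angle between pan_support's own z axis and vertical below 0.025 rad and z of pan_support in the frame of burner below 0.003 m and horizontal distance between pan_support and burner below 0.015 m and angle between kettle's own z axis and vertical below 0.035 rad and horizontal distance between kettle and burner below 0.025 m and z of kettle in the frame of burner between 0.036 and 0.044 m and linear speed of kettle below 0.02 m/s); the robot touches nothing.
It fails at once if the kettle is tipped by more than 25 degrees (angle between kettle's own z axis and vertical above 0.436 rad).
It fails at once if a bystander is pushed more than 25 mm from its place (distance of any of canister, pepper_mill, lantern, soup_bowl from where it was at the start of the episode above 0.025 m).
It also fails if it takes over 72 s, if anything falls off the work surface, if the arm or the gripper's body presses on something with over 40 N, if the wrist force passes 120 N, or if a joint passes its speed limit or range.

## Working session

There is one attempt and no reset: what is moved stays moved. The work goes in short steps, Python scripts to look and compute and a shell command to move; the robot and the scene stay as the last step left them, time stands still between calls to the robot, and variables do not carry over. Pictures are saved under pics/ and viewed, at most 15 in all, crops included, and the job is handed in when it is done.

```bash
mkdir -p pics
cat > h.py <<'E'
import numpy as np, cv2
from cell import arm
from scipy.spatial.transform import Rotation as R
def shot(n,fn=None):
    s=arm.observe(); im=arm.get_image(n); K=np.array(im["intrinsics"])
    if "rvec" in im:
        Rm=R.from_rotvec(np.ravel(im["rvec"])).as_matrix(); t=np.ravel(im["tvec"])
    else:
        M=np.array(im["mount"]); Rt=R.from_rotvec(s["ee_rot"]).as_matrix()
        Rc=Rt@M[:3,:3]; c=Rt@M[:3,3]+np.array(s["position"]); Rm=Rc.T; t=-Rm@c
    if fn: cv2.imwrite("pics/"+fn,im["frame"][:,:,::-1])
    np.savez("pics/"+n+".npz",f=im["frame"],K=K,R=Rm,t=t)
    return im["frame"],K,Rm,t
def load(n):
    d=np.load("pics/"+n+".npz"); return d["f"],d["K"],d["R"],d["t"]
def ray(c,px,z):
    _,K,Rm,t=c; o=-Rm.T@t; d=Rm.T@np.linalg.solve(K,[px[0],px[1],1.]); return o+d*(z-o[2])/d[2]
def proj(c,p):
    _,K,Rm,t=c; q=K@(Rm@np.array(p)+t); return q[:2]/q[2]
E
python3 - <<'E'
from h import *
for n in("side","top","wrist"):
    c=shot(n,n+"0.png"); print(n,-c[2].T@c[3])
print(arm.observe(),arm.grip_point_offset)
E
```

```text
side [0.22511325 0.80627292 0.66130797]
top [ 0.22745794 -0.01660293  1.16218309]
wrist [ 0.26383044 -0.57108415  0.38347219]
{'clock': 0.15, 'joints': array([ 1.16740643,  0.43503417,  0.02495953,  1.57387092, -0.01163278,
        1.13403611, -0.07510714]), 'dq': array([-0.00049813, -0.00282165,  0.00033977, -0.00378204, -0.00118248,
       -0.00034395,  0.00043371]), 'joint_efforts': array([ 2.02823067e-03, -6.68263578e+01,  9.85941589e-01, -3.14693284e+01,
       -6.05017436e-02,  3.93698306e-02,  1.21366752e-04]), 'position': array([ 0.18502787, -0.59657003,  0.2261496 ]), 'ee_rot': array([-3.10498463e+00, -4.70405820e-01,  3.96915972e-04]), 'force': array([-0.39690327, -0.62418391, -0.11599599]), 'ft_torque': array([-0.02993418,  0.00548036, -0.01311082]), 'gripper_force': 0.0, 'width': 0.9967020050485309} 0.0188
```

View pics/top0.png

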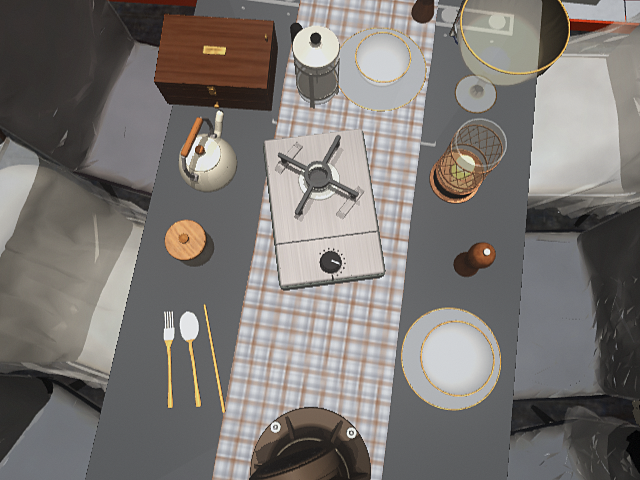

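View pics/side0.png

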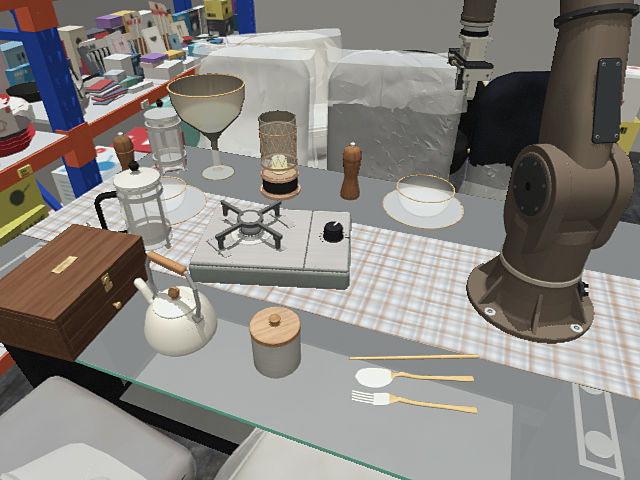

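The top view shows the hob (corners near (265,141), (362,129), (384,277), (281,287)), the support ring near (318,177), the knob near (331,262), and the kettle's grip bar from (202,118) to (184,155). The side view shows the grip bar near (167,263). Next I'll zoom in on the hob and measure it.

Run:
```python
from h import *
c=load("top"); f=c[0]
a=cv2.resize(f[120:300,255:395],None,fx=3.3,fy=3.3,interpolation=cv2.INTER_CUBIC)
b=cv2.resize(f[240:285,305:360],None,fx=6,fy=6,interpolation=cv2.INTER_CUBIC)
o=np.zeros((594,800,3),np.uint8); o[:a.shape[0],:a.shape[1]]=a; o[:b.shape[0],465:465+b.shape[1]]=b[:,:335]
cv2.imwrite("pics/crop1.png",o[:,:,::-1])
for z,n,px in((.066,"c",(265,141)),(.066,"c",(362,129)),(.066,"c",(384,277)),(.066,"c",(281,287)),(.104,"ring",(318,177)),(.096,"knob",(331,262))): print(n,ray(c,px,z))
for n,roi,z in(("top",(170,100,215,165),.178),("side",(140,245,195,280),.178)):
    c=load(n); x0,y0,x1,y1=roi; h=cv2.cvtColor(c[0],cv2.COLOR_RGB2HSV)[y0:y1,x0:x1]
    m=((h[:,:,0]<16)&(h[:,:,1]>120)&(h[:,:,2]>70)).astype(np.uint8)
    k,l,s,ce=cv2.connectedComponentsWithStats(m); 
    for i in range(1,k):
        if s[i,4]>25:
            pts=np.argwhere(l==i)[:,::-1]+[x0,y0]; r=cv2.minAreaRect(pts.astype(np.float32)); bx=cv2.boxPoints(r)
            e=np.array([r[0]]) ; print(n,s[i,4],r,ray(c,r[0],.172)); print([ray(c,p,.174).round(3) for p in bx])
```

```text
c [0.68256258 0.15309384 0.066     ]
c [ 0.72657912 -0.06057146  0.066     ]
c [ 0.39665092 -0.12585329  0.066     ]
c [0.36005384 0.08818947 0.066     ]
ring [0.59386025 0.02751978 0.104     ]
knob [ 0.4152701  -0.01263073  0.096     ]
top 267 ((191.31163024902344, 136.41436767578125), (6.703607559204102, 40.71820831298828), 24.443954467773438) [0.63776978 0.28576753 0.172     ]
[array([0.599, 0.303, 0.174]), array([0.681, 0.28 , 0.174]), array([0.676, 0.267, 0.174]), array([0.594, 0.29 , 0.174])]
top 58 ((199.0, 149.0), (8.0, 8.0), 90.0) [0.61206898 0.26698904 0.172     ]
[array([0.619, 0.275, 0.174]), array([0.62 , 0.259, 0.174]), array([0.603, 0.257, 0.174]), array([0.602, 0.273, 0.174])]
side 230 ((165.4660186767578, 262.0722351074219), (42.10068130493164, 8.675615310668945), 25.20112419128418) [0.64161403 0.28807034 0.172     ]
[array([0.682, 0.288, 0.174]), array([0.688, 0.267, 0.174]), array([0.599, 0.292, 0.174]), array([0.595, 0.312, 0.174])]
```

View pics/crop1.png

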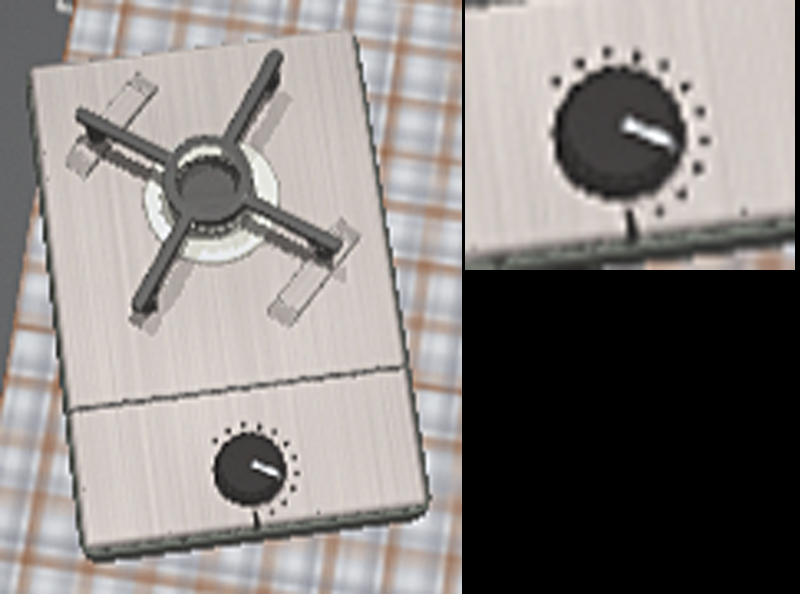

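Measured so far:

| Item | Value |
|---|---|
| Hob yaw | about 11.3° |
| Burner | about (0.596, 0.024) |
| Support arms | about -28° in the world, so +39° to turn |
| Kettle bar | about (0.640, 0.287), yaw -16° |
| Knob | about click 3 |

The tool's y axis already lies at 107°, which is 45° off the arms. I'll rise first, then move over.

```bash
python3 -m creep '[[0,0,-0.09,0,0,0],[0,0,-0.09,0,0,0],[0,0,-0.09,0,0,0],[0.072,-0.059,0,0,0,0],[0.072,-0.059,0,0,0,0],[0.072,-0.059,0,0,0,0],[0.072,-0.059,0,0,0,0],[0.072,-0.059,0,0,0,0],[0.072,-0.059,0,0,0,0],[0.072,-0.059,0,0,0,0],[0.072,-0.059,0,0,0,0],[0.072,-0.059,0,0,0,0],[0.072,-0.059,0,0,0,0],[0.072,-0.059,0,0,0,0],[0.072,-0.059,0,0,0,0],[0.072,-0.059,0,0,0,0],[0.072,-0.059,0,0,0,0],[0,0,0,0,0,0],[0,0,0,0,0,0]]' -1
cat >> h.py <<'E'
def go(p,yaw=None):
    """world target -> total shift in tool axes (units of 0.4 m), turn about tool z (units of 120 deg)"""
    s=arm.observe(); Rt=R.from_rotvec(s["ee_rot"]); d=Rt.inv().apply(np.array(p)-s["position"])/.4
    y=Rt.as_matrix()[:,1]; a=np.degrees(np.arctan2(y[1],y[0])); z=Rt.as_matrix()[:,2]
    print("pos",s["position"].round(4),"yaxis",round(a,2),"z",z.round(3),"j",s["joints"].round(2),"F",s["force"].round(1),"w",round(s["width"],3),"t",s["clock"])
    print("shift",d.round(4), "norm",np.linalg.norm(d).round(3))
    if yaw is not None:
        e=(yaw-a+90)%180-90; print("world turn deg",e,"tool z units",-e/120)
E
python3 -c "
from h import *; go([.594,.028,.33])"
```

```text
clock: 1.73
position: [0.4732, -0.1597, 0.3344]
ee_rot: [-3.104, -0.478, 0.0]
force: [0.2, -0.2, 0.1]
width: 1.002
gripper_force: 0.0
pos [ 0.4732 -0.1597  0.3344] yaxis -72.49 z [-0.     0.001 -1.   ] j [ 0.48  0.18 -0.31  1.68  0.05  1.3  -1.1 ] F [ 0.2 -0.2  0.1] w 1.002 t 1.7333
shift [ 0.4293 -0.3566  0.0113] norm 0.558
```

```bash
python3 -m creep '[[0.046,-0.09,-0.016,0,0,0],[0.046,-0.09,-0.016,0,0,0],[0.046,-0.09,-0.016,0,0,0],[0.046,-0.09,-0.016,0,0,0],[0,0,0,0,0,0],[0,0,0,0,0,0],[0,0,0,0,0,0]]'
python3 -c "
from h import *; c=shot('wrist','w1.png'); print(proj(c,[.596,.024,.066]),proj(c,[.416,-.0125,.096])); go([.594,.028,.33])"
```

```text
clock: 2.32
position: [0.4998, -0.0043, 0.36]
ee_rot: [3.106, 0.468, -0.001]
force: [0.8, -0.2, -0.0]
width: 1.001
gripper_force: 0.0
[324.95293159  88.595423  ] [308.2965718  266.05898318]
pos [ 0.4997 -0.0049  0.3599] yaxis -72.93 z [-0.001 -0.001 -1.   ] j [ 0.26  0.18 -0.42  1.62  0.07  1.36 -1.45] F [ 1.   1.  -0.2] w 0.998 t 2.3667
shift [ 0.2495 -0.0094  0.0746] norm 0.261
```

View pics/w1.png

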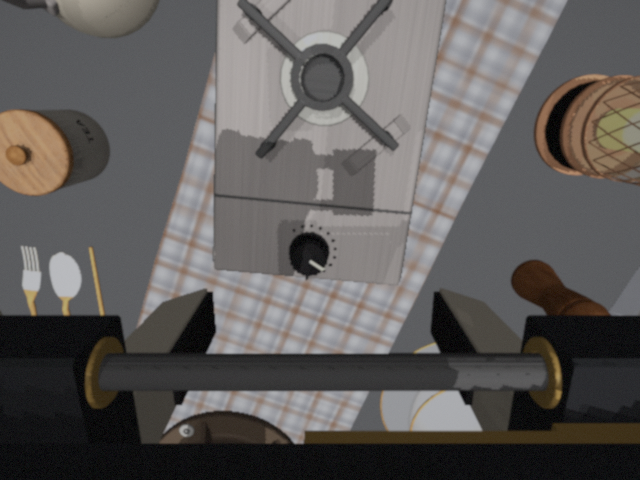

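The wrist view shows the ring centre at (323,78) and the knob at (309,254). Both are about 11 px above my predictions, so I'll cross-check against the side view.

Run:
```python
from h import *
T,S,W=load("top"),load("side"),load("wrist")
# dark knob blobs
for n,c,(x0,y0,x1,y1) in(("top",T,(315,245,348,280)),("side",S,(318,215,350,245)),("wrist",W,(285,228,335,280))):
    g=cv2.cvtColor(c[0],cv2.COLOR_RGB2GRAY)[y0:y1,x0:x1]; m=(g<70).astype(np.uint8); m=cv2.morphologyEx(m,cv2.MORPH_OPEN,np.ones((5,5)))
    k,l,s,ce=cv2.connectedComponentsWithStats(m); i=1+s[1:,4].argmax(); b=s[i]; print(n,ce[i]+[x0,y0],b[:4]+[x0,y0,0,0], "z.08",ray(c,ce[i]+[x0,y0],.08).round(4),"pred centre",proj(c,[.416,-.0125,.085]).round(1))
print("side ring pred",proj(S,[.594,.028,.110]),"side knobtop",proj(S,[.416,-.0125,.096]),"w/ +11mm",proj(S,[.427,-.0095,.096]))
print("TCP in wrist",proj(W,[.4997,-.0049,.3599]),W[1].round(0).tolist())
print("top from wrist ring",ray(W,(323,78),.110),"flange",ray(W,(324,79),.070),"knob",ray(W,(309,254),.090))
a=cv2.resize(S[0][180:300,180:370],None,fx=4.2,fy=4.2,interpolation=cv2.INTER_CUBIC)
for p in([.594,.028,.110],[.416,-.0125,.096],[.427,-.0095,.096],[.605,.031,.110]):
    u=(proj(S,p)-[180,180])*4.2; cv2.circle(a,tuple(int(v) for v in u),3,(255,0,0),-1)
cv2.imwrite("pics/s2.png",a[:,:,::-1])
```

```text
top [329.02547771 261.99363057] [320 252  19  21] z.08 [ 0.4178 -0.0085  0.08  ] pred centre [330.9 262.6]
side [332.63430421 232.48220065] [324 223  19  19] z.08 [ 0.4226 -0.0053  0.08  ] pred centre [336.4 229.3]
wrist [307.48454405 252.52241113] [289 233  40  43] z.08 [ 0.4251 -0.0083  0.08  ] pred centre [308.6 262.4]
side ring pred [253.6392166  217.05037665] side knobtop [336.52027267 225.19324289] w/ +11mm [331.33505429 225.13775838]
TCP in wrist [327.03392361 313.28952183] [[415.0, 0.0, 323.0], [0.0, 415.0, 239.0], [0.0, 0.0, 1.0]]
top from wrist ring [0.60251427 0.02815473 0.11      ] flange [0.60425116 0.02757946 0.07      ] knob [ 0.42745662 -0.0097097   0.09      ]
```

View pics/s2.png

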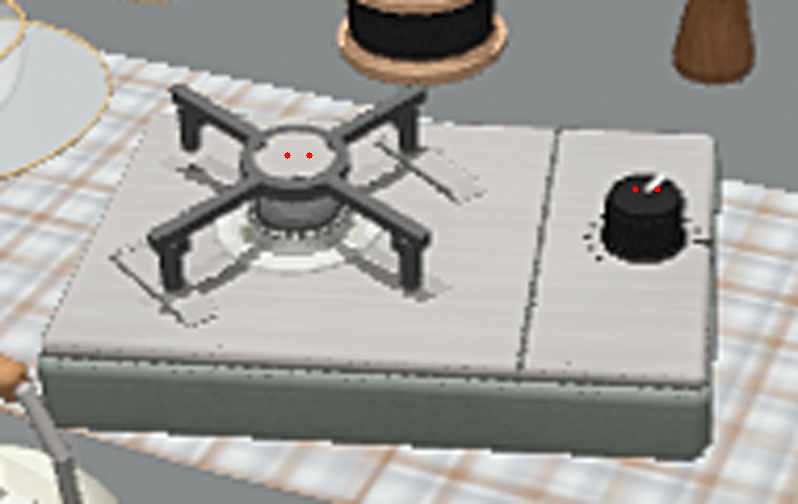

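The side view puts both things between the two estimates, so the consensus is knob ≈ (0.422, -0.010) and burner ≈ ring ≈ (0.602, 0.027). The support looks centred already, so I'll approach.

```bash
python3 -m creep '[[0.0536,-0.0005,0.08,0,0,0],[0.0536,-0.0005,0.08,0,0,0],[0.0536,-0.0005,0.08,0,0,0],[0.0536,-0.0005,0.08,0,0,0],[0.0536,-0.0005,0.08,0,0,0],[0,0,0,0,0,0],[0,0,0,0,0,0],[0,0,0,0,0,0]]'
python3 -c "
from h import *; c=shot('wrist'); shot('side','s3.png'); go([.602,.0275,.086],108)"
```

```text
clock: 3.03
position: [0.602, 0.0284, 0.2007]
ee_rot: [3.106, 0.467, -0.0]
force: [0.2, 0.7, 1.0]
width: 1.0
gripper_force: 0.0
pos [0.6025 0.029  0.2022] yaxis -72.86 z [ 0.003 -0.    -1.   ] j [ 0.15  0.45 -0.4   1.64  0.2   1.09 -1.59] F [ 1.1  0.2 -0.5] w 1.001 t 3.1333
shift [-0.0029  0.0028  0.2904] norm 0.29
world turn deg 0.8611944612532056 tool z units -0.00717662051044338
```

View pics/s3.png

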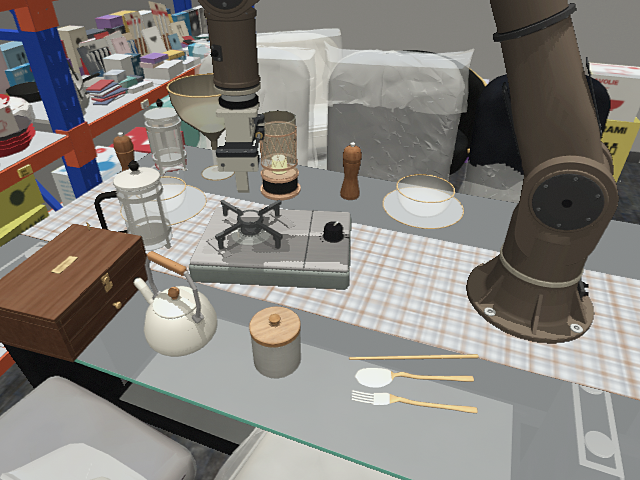

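```bash
python3 -m creep '[[-0.003,0.003,0.04,0,0,0],[0,0,0.06,0,0,0],[0,0,0.06,0,0,0],[0,0,0.05,0,0,0],[0,0,0.04,0,0,0],[0,0,0.03,0,0,0],[0,0,0.01,0,0,0],[0,0,0,0,0,0],[0,0,0,0,0,0]]' -1 10
python3 -c "
from h import *; c=load('side'); print(proj(c,[.6025,.029,.2022]),proj(c,[.589,.073,.2022])); go([.602,.0275,.086],108)"
```

```text
clock: 3.88
position: [0.602, 0.0285, 0.0856]
ee_rot: [3.106, 0.47, 0.003]
force: [0.0, -0.0, 0.6]
width: 0.998
gripper_force: 0.0
[246.31858277 179.58485398] [243.78429868 190.53801372]
pos [0.602  0.0285 0.0856] yaxis -72.78 z [ 0.002 -0.    -1.   ] j [ 0.12  0.58 -0.37  1.76  0.27  0.85 -1.64] F [ 0.  -0.   0.6] w 0.998 t 3.8833
shift [-0.0008  0.0024 -0.001 ] norm 0.003
world turn deg 0.7825017114527668 tool z units -0.006520847595439723
```

```bash
python3 -m creep '[[0,0,0,0,0,0],[0,0,0,0,0,0],[0,0,0,0,0,0],[0,0,0,0,0,0],[0,0,0,0,0,0],[0,0,0,0,0,0],[0,0,0,0,0,0],[0,0,0,0,0,0],[0,0,0,0,0,0],[0,0,0,0,0,0],[0,0,0,0,0,0],[0,0,0,0,0,0]]' 1 15
python3 -c "
from h import *; go([.602,.0275,.086],108)"
```

```text
clock: 4.88
position: [0.6015, 0.0287, 0.0844]
ee_rot: [-3.106, -0.471, -0.0]
force: [0.5, 0.7, 3.0]
width: 0.66
gripper_force: 15.0
pos [0.6015 0.0287 0.0844] yaxis -72.77 z [ 0.  0. -1.] j [ 0.12  0.58 -0.37  1.76  0.27  0.85 -1.64] F [0.5 0.7 3. ] w 0.66 t 4.8833
shift [ 0.0004  0.0033 -0.0039] norm 0.005
world turn deg 0.7666102148995151 tool z units -0.006388418457495959
```

```bash
python3 -m creep '[[0,0,-0.01,0,0,0],[0,0,-0.015,0,0,0],[0,0,-0.015,0,0,0],[0,0,0,0,0,-0.0317],[0,0,0,0,0,-0.0317],[0,0,0,0,0,-0.0317],[0,0,0,0,0,-0.0317],[0,0,0,0,0,-0.0317],[0,0,0,0,0,-0.0317],[0,0,0,0,0,-0.0317],[0,0,0,0,0,-0.0317],[0,0,0,0,0,-0.0317],[0,0,0,0,0,-0.0317],[0,0,0,0,0,0],[0,0,0,0,0,0]]'
python3 - <<'E'
from h import *
go([.602,.0275,.086],146)
S=shot("side"); T=shot("top"); W=shot("wrist")
a=cv2.resize(S[0][150:300,170:370],None,fx=4,fy=4,interpolation=cv2.INTER_CUBIC)
cv2.imwrite("pics/s4.png",a[:,:,::-1])
E
```

```text
clock: 6.13
position: [0.6013, 0.0283, 0.1005]
ee_rot: [2.785, 1.454, -0.0]
force: [-0.2, 0.0, -3.7]
width: 0.661
gripper_force: 15.0
pos [0.6013 0.0283 0.1005] yaxis -34.87 z [-0. -0. -1.] j [ 0.24  0.59 -0.55  1.74  0.37  0.92 -1.07] F [-0.2  0.  -3.7] w 0.661 t 6.1333
shift [-0.0006  0.0025  0.0363] norm 0.036
world turn deg 0.86801189812536 tool z units -0.007233432484377999
```

View pics/s4.png

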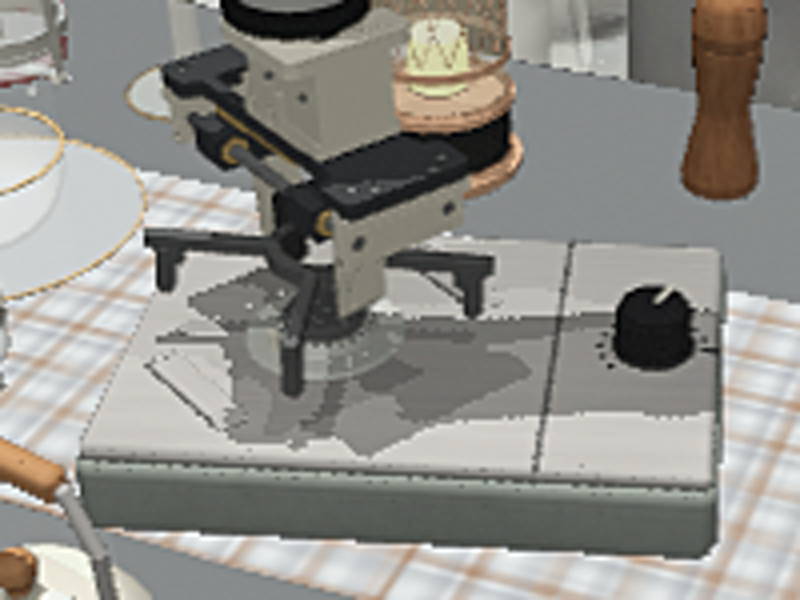

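The support is lifted and aligned with the hob edges. I'll lower and release it.

```bash
python3 -m creep '[[0,0,0.014,0,0,0],[0,0,0.014,0,0,0],[0,0,0.01,0,0,0],[0,0,0.01,0,0,0],[0,0,0.006,0,0,0],[0,0,0,0,0,0],[0,0,0,0,0,0]]'
python3 -m creep '[[0,0,0,0,0,0],[0,0,0,0,0,0],[0,0,0,0,0,0],[0,0,0,0,0,0],[0,0,0,0,0,0],[0,0,0,0,0,0],[0,0,-0.02,0,0,0],[0,0,-0.05,0,0,0],[0,0,-0.1,0,0,0],[0,0,-0.1,0,0,0],[0,0,-0.1,0,0,0],[0,0,-0.1,0,0,0],[0,0,-0.1,0,0,0],[0,0,-0.1,0,0,0],[0,0,0,0,0,0],[0,0,0,0,0,0]]' -1
python3 - <<'E'
from h import *
go([.640,.287,.36],74)
S=shot("side"); T=shot("top"); W=shot("wrist")
a=cv2.resize(S[0][180:300,180:370],(400,253),interpolation=cv2.INTER_CUBIC)
b=cv2.resize(W[0],(400,300)); o=np.zeros((310,800,3),np.uint8); o[:253,:400]=a; o[:300,400:]=b
cv2.imwrite("pics/m5.png",o[:,:,::-1])
E
```

```text
clock: 6.87
position: [0.6017, 0.0284, 0.0789]
ee_rot: [2.783, 1.457, 0.001]
force: [0.8, -1.3, -0.0]
width: 0.665
gripper_force: 15.0
clock: 8.2
position: [0.6022, 0.0293, 0.3502]
ee_rot: [2.781, 1.457, 0.008]
force: [0.4, 0.0, 0.0]
width: 1.001
gripper_force: 0.0
pos [0.6022 0.0293 0.3502] yaxis -34.71 z [ 0.006  0.001 -1.   ] j [ 0.28  0.39 -0.61  1.4   0.23  1.42 -0.94] F [0.4 0.  0. ] w 1.001 t 8.2
shift [ 0.5834 -0.2891 -0.0237] norm 0.652
world turn deg -71.28542397466526 tool z units 0.5940451997888772
```

View pics/m5.png

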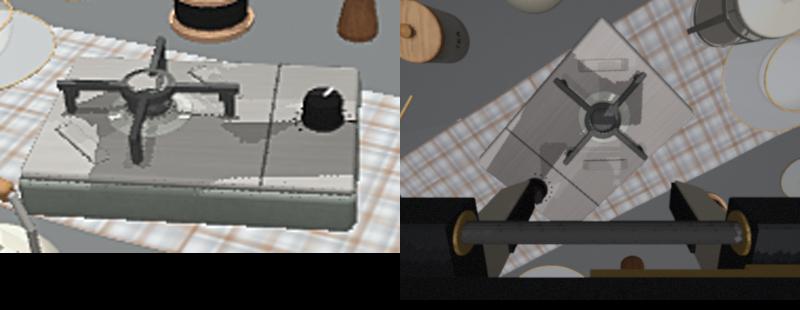

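The support stands flat with its arms along the hob axes and concentric with the flange (the wrist view has the ring at about (325,189)). Next is the kettle.

```bash
python3 -m creep '[[0.0833,-0.0413,-0.003,0,0,0],[0.0833,-0.0413,-0.003,0,0,0],[0.0833,-0.0413,-0.003,0,0,0],[0.0833,-0.0413,-0.003,0,0,0],[0.0833,-0.0413,-0.003,0,0,0],[0.0833,-0.0413,-0.003,0,0,0],[0.0833,-0.0413,-0.003,0,0,0],[0,0,0,0,0,-0.0566],[0,0,0,0,0,-0.0566],[0,0,0,0,0,-0.0566],[0,0,0,0,0,-0.0566],[0,0,0,0,0,-0.0566],[0,0,0,0,0,-0.0566],[0,0,0,0,0,-0.0566],[0,0,0,0,0,-0.0566]]'
python3 -m creep '[[0,0,0,0,0,-0.0566],[0,0,0,0,0,-0.0566],[0,0,0,0,0,-0.0566],[0,0,0,0,0,-0.0566],[0,0,0,0,0,-0.0566],[0,0,0,0,0,-0.0566],[0,0,0,0,0,-0.0566],[0,0,0,0,0,-0.0566],[0,0,0,0,0,0],[0,0,0,0,0,0],[0,0,0,0,0,0]]'
python3 - <<'E'
from h import *
go([.642,.287,.23],74)
W=shot("wrist","w6.png"); h=cv2.cvtColor(W[0],cv2.COLOR_RGB2HSV)
m=((h[:,:,0]<16)&(h[:,:,1]>110)&(h[:,:,2]>60)).astype(np.uint8)
k,l,s,ce=cv2.connectedComponentsWithStats(m); print(proj(W,[.642,.287,.172]))
for i in range(1,k):
    if s[i,4]>200:
        p=np.argwhere(l==i)[:,::-1].astype(np.float32); r=cv2.minAreaRect(p); b=cv2.boxPoints(r)
        print(s[i],np.round(r[0]),np.round(r[1]),ray(W,r[0],.175).round(4),[ray(W,q,.178).round(3)[:2].tolist() for q in b])
E
```

```text
clock: 9.6
position: [0.6388, 0.2858, 0.3531]
ee_rot: [-1.802, -2.572, 0.004]
force: [0.4, 0.3, -0.2]
width: 0.994
gripper_force: 0.0
clock: 10.52
position: [0.639, 0.286, 0.3542]
ee_rot: [-0.444, -3.109, 0.001]
force: [-0.1, -0.0, 0.0]
width: 0.995
gripper_force: 0.0
pos [0.639  0.286  0.3542] yaxis 73.73 z [-0.001 -0.001 -1.   ] j [-0.02  0.68 -1.01  1.09  0.56  1.64  0.42] F [-0.1 -0.   0. ] w 0.995 t 10.5167
shift [-0.0067  0.0047  0.3104] norm 0.311
world turn deg 0.27350247093335156 tool z units -0.00227918725777793
[324.07084085 213.20121216]
[246   0  73  38 241] [286.  23.] [24. 76.] [0.4963 0.3004 0.175 ] [[0.489, 0.273], [0.489, 0.327], [0.504, 0.328], [0.505, 0.273]]
[ 314  160   19  101 1474] [323. 210.] [100.  18.] [0.6384 0.2871 0.175 ] [[0.596, 0.292], [0.601, 0.306], [0.682, 0.282], [0.678, 0.268]]
[ 263  308  177   46 3977] [351. 331.] [ 44. 176.] [0.755  0.2794 0.175 ] [[0.711, 0.209], [0.752, 0.361], [0.797, 0.352], [0.754, 0.195]]
[ 266  391  213   53 7800] [372. 417.] [ 52. 212.] [0.853  0.2746 0.175 ] [[0.793, 0.185], [0.85, 0.379], [0.911, 0.369], [0.851, 0.165]]
```

View pics/w6.png

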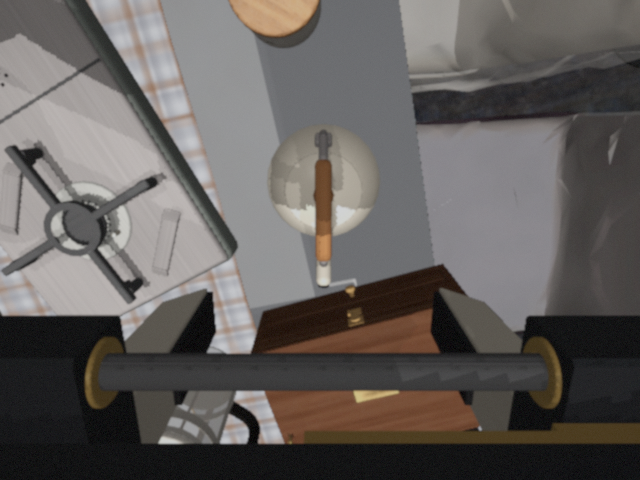

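The bar lies along the tool's x axis at pixel (323,210), which agrees with the top and side estimates. I'll descend and grip.

```bash
python3 -m creep '[[-0.0067,0.0047,0.04,0,0,0],[0,0,0.08,0,0,0],[0,0,0.08,0,0,0],[0,0,0.08,0,0,0],[0,0,0.07,0,0,0],[0,0,0.06,0,0,0],[0,0,0.05,0,0,0],[0,0,0.033,0,0,0],[0,0,0.015,0,0,0],[0,0,0,0,0,0],[0,0,0,0,0,0]]'
python3 -m creep '[[0,0,0,0,0,0],[0,0,0,0,0,0],[0,0,0,0,0,0],[0,0,0,0,0,0],[0,0,0,0,0,0],[0,0,0,0,0,0],[0,0,0,0,0,0],[0,0,0,0,0,0],[0,0,0,0,0,0],[0,0,0,0,0,0],[0,0,0,0,0,0],[0,0,0,0,0,0],[0,0,0,0,0,0],[0,0,0,0,0,0],[0,0,0,0,0,0]]' 1 40
python3 -c "
from h import *; go([.642,.287,.36],74)"
```

```text
clock: 11.48
position: [0.6425, 0.2876, 0.1528]
ee_rot: [0.44, 3.11, 0.001]
force: [0.7, 0.1, 0.6]
width: 1.002
gripper_force: 0.0
clock: 12.73
position: [0.6423, 0.2867, 0.1518]
ee_rot: [-0.439, -3.111, 0.001]
force: [-1.0, -2.6, 1.5]
width: 0.151
gripper_force: 40.0
pos [0.6423 0.2867 0.1518] yaxis 73.92 z [-0.    -0.001 -1.   ] j [ 0.02  0.81 -0.96  1.39  0.67  1.28  0.31] F [-1.  -2.6  1.5] w 0.151 t 12.7333
shift [ 9.000e-04  1.000e-04 -5.205e-01] norm 0.52
world turn deg 0.07593009717174937 tool z units -0.000632750809764578
```

```bash
python3 -m creep '[[0,0,-0.01,0,0,0],[0,0,-0.025,0,0,0],[0,0,-0.04,0,0,0],[0,0,-0.05,0,0,0],[0,0,-0.05,0,0,0],[0,0,-0.05,0,0,0],[0,0,-0.05,0,0,0],[0,0,-0.05,0,0,0],[0,0,-0.04,0,0,0],[0,0,-0.02,0,0,0],[0,0,0,0,0,0],[0,0,0,0,0,0]]'
python3 -c "
from h import *; go([.602,.028,.306],74)"
```

```text
clock: 13.73
position: [0.6421, 0.2874, 0.3056]
ee_rot: [-0.438, -3.111, 0.0]
force: [0.0, -1.0, -6.5]
width: 0.145
gripper_force: 40.0
pos [0.6421 0.2874 0.3056] yaxis 73.96 z [-0. -0. -1.] j [-0.    0.71 -1.    1.17  0.58  1.54  0.4 ] F [ 0.  -1.  -6.5] w 0.145 t 13.7333
shift [-0.0827 -0.651  -0.001 ] norm 0.656
world turn deg 0.036225871653016384 tool z units -0.0003018822637751365
```

```bash
python3 -m creep '[[-0.003,-0.025,0,0,0,0],[-0.006,-0.045,0,0,0,0],[-0.008,-0.06,0,0,0,0],[-0.008,-0.06,0,0,0,0],[-0.008,-0.06,0,0,0,0],[-0.008,-0.06,0,0,0,0],[-0.008,-0.06,0,0,0,0],[-0.008,-0.06,0,0,0,0],[-0.008,-0.06,0,0,0,0],[-0.008,-0.06,0,0,0,0],[-0.007,-0.051,0,0,0,0],[-0.004,-0.03,0,0,0,0],[-0.002,-0.02,0,0,0,0],[0,0,0,0,0,0],[0,0,0,0,0,0],[0,0,0,0,0,0]]'
python3 - <<'E'
from h import *
go([.602,.028,.262],74)
S=shot("side"); T=shot("top")
a=cv2.resize(S[0][100:300,160:370],(399,380)); b=cv2.resize(T[0][110:300,220:420],(400,380))
cv2.imwrite("pics/m7.png",np.hstack([a,b])[:,:,::-1])
E
```

```text
clock: 15.07
position: [0.6031, 0.0293, 0.306]
ee_rot: [-0.436, -3.111, -0.002]
force: [-0.2, 0.7, -6.5]
width: 0.145
gripper_force: 40.0
pos [0.6031 0.0293 0.306 ] yaxis 74.06 z [ 0.     0.001 -1.   ] j [ 0.54  0.57 -1.1   1.45  0.5   1.43  0.73] F [-0.2  0.7 -6.5] w 0.145 t 15.0667
shift [ 0.0018 -0.0039  0.11  ] norm 0.11
world turn deg -0.058266153143065935 tool z units 0.00048555127619221615
```

View pics/m7.png

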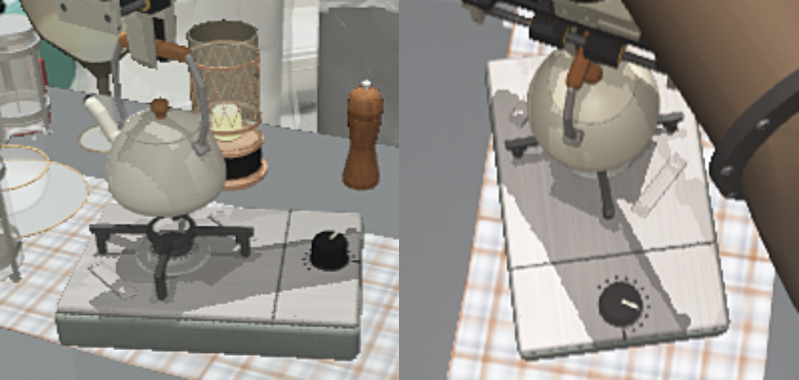

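The kettle hangs level with its body centre (~167) over the ring (~170) in the side view. I'll lower it.

```bash
python3 -m creep '[[0.001,-0.003,0.02,0,0,0],[0,0,0.03,0,0,0],[0,0,0.025,0,0,0],[0,0,0.015,0,0,0],[0,0,0.01,0,0,0],[0,0,0.006,0,0,0],[0,0,0.006,0,0,0],[0,0,0.004,0,0,0],[0,0,0,0,0,0],[0,0,0,0,0,0]]'
```

```text
clock: 16.0
position: [0.6027, 0.0265, 0.2598]
ee_rot: [0.439, 3.11, 0.0]
force: [-0.3, -0.2, -5.4]
width: 0.151
gripper_force: 40.0
```

```bash
python3 -m creep '[[0,0,0.003,0,0,0],[0,0,0.003,0,0,0],[0,0,0,0,0,0],[0,0,0,0,0,0]]'
```

```text
clock: 16.33
position: [0.6027, 0.0264, 0.2573]
ee_rot: [0.439, 3.11, -0.0]
force: [0.4, -0.7, -5.2]
width: 0.15
gripper_force: 40.0
```

```bash
python3 -m creep '[[0,0,0.003,0,0,0],[0,0,0.003,0,0,0],[0,0,0,0,0,0],[0,0,0,0,0,0]]'
```

```text
clock: 16.67
position: [0.6034, 0.0267, 0.257]
ee_rot: [0.439, 3.108, 0.0]
force: [-3.6, -2.5, 12.0]
width: 0.148
gripper_force: 40.0
```

```bash
python3 -m creep '[[0,0,0.0025,0,0,0],[0,0,0,0,0,0],[0,0,0,0,0,0]]'
```

```text
clock: 16.92
position: [0.6037, 0.0268, 0.257]
ee_rot: [0.439, 3.107, 0.0]
force: [-6.0, -4.1, 17.9]
width: 0.147
gripper_force: 40.0
```

```bash
python3 -m creep '[[0,0,-0.004,0,0,0],[0,0,0,0,0,0]]'; python3 -m creep '[[0,0,0,0,0,0],[0,0,0,0,0,0],[0,0,0,0,0,0],[0,0,0,0,0,0],[0,0,0,0,0,0],[0,0,0,0,0,0],[0,0,0,0,0,0],[0,0,-0.03,0,0,0],[0,0,-0.06,0,0,0],[0,0,-0.08,0,0,0],[0,0,-0.08,0,0,0],[0,0,-0.08,0,0,0],[0,0,0,0,0,0],[0,0,0,0,0,0],[0,0,0,0,0,0]]' -1
python3 - <<'E'
from h import *
go([.4215,-.010,.39],30)
S=shot("side"); T=shot("top"); W=shot("wrist")
a=cv2.resize(S[0][120:300,170:370],(400,360)); b=cv2.resize(W[0],(400,300)); b=np.vstack([b,np.zeros((60,400,3),np.uint8)])
cv2.imwrite("pics/m8.png",np.hstack([a,b])[:,:,::-1])
E
```

```text
clock: 17.08
position: [0.6032, 0.0265, 0.257]
ee_rot: [0.439, 3.108, 0.0]
force: [-2.2, -3.1, 10.8]
width: 0.148
gripper_force: 40.0
clock: 18.33
position: [0.6025, 0.0264, 0.3874]
ee_rot: [0.439, 3.111, -0.0]
force: [-0.4, 0.5, -0.6]
width: 0.997
gripper_force: 0.0
pos [0.6025 0.0264 0.3874] yaxis 73.95 z [ 0. -0. -1.] j [ 0.52  0.52 -1.11  1.29  0.46  1.59  0.78] F [-0.4  0.5 -0.6] w 0.997 t 18.3333
shift [ 0.4096 -0.2126 -0.0065] norm 0.462
world turn deg -43.94632629838959 tool z units 0.36621938581991326
```

View pics/m8.png

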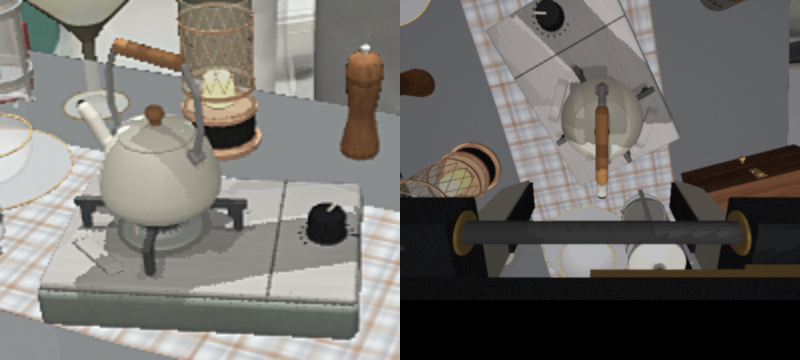

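The kettle stands upright on the level support. Next I'll move over the knob and set the yaw to 61°, so that a +80° turn keeps clear of the kettle.

```bash
python3 -m creep '[[0.0819,-0.0425,0,0,0,0],[0.0819,-0.0425,0,0,0,0],[0.0819,-0.0425,0,0,0,0],[0.0819,-0.0425,0,0,0,0],[0.0819,-0.0425,0,0,0,0],[0,0,0,0,0,0.054],[0,0,0,0,0,0.054],[0,0,0,0,0,0],[0,0,0,0,0,0],[0,0,0,0,0,0]]'
python3 - <<'E'
from h import *
go([.4215,-.010,.2],61)
W=shot("wrist","w9.png"); p=proj(W,[.4215,-.01,.09]); print(p)
x0,y0=(p-60).astype(int).clip(0); g=cv2.cvtColor(W[0],cv2.COLOR_RGB2GRAY)[y0:y0+120,x0:x0+120]
m=cv2.morphologyEx((g<70).astype(np.uint8),cv2.MORPH_OPEN,np.ones((5,5))); k,l,s,ce=cv2.connectedComponentsWithStats(m)
for i in range(1,k):
    if s[i,4]>150: print(s[i],ce[i]+[x0,y0],ray(W,ce[i]+[x0,y0],.084).round(4))
# pointer: bright pixels inside the knob
T=shot("top"); q=proj(T,[.4165,-.0125,.096]); print(q)
for n,c,(u,v) in(("wrist",W,p),("top",T,q)):
    print(n)
cv2.imwrite("pics/k9.png",np.hstack([cv2.resize(W[0][max(0,int(p[1])-40):int(p[1])+40,int(p[0])-40:int(p[0])+40],(400,400)),cv2.resize(T[0][int(q[1])-25:int(q[1])+25,int(q[0])-25:int(q[0])+25],(400,400))])[:,:,::-1])
E
```

```text
clock: 19.32
position: [0.4218, -0.0096, 0.387]
ee_rot: [-0.78, -3.042, -0.001]
force: [0.0, 0.4, 0.4]
width: 1.004
gripper_force: 0.0
pos [ 0.4218 -0.0096  0.387 ] yaxis 61.26 z [-0.001  0.001 -1.   ] j [ 1.    0.12 -1.18  1.68  0.11  1.41  0.88] F [0.  0.4 0.4] w 1.004 t 19.3167
shift [-4.000e-04 -1.400e-03  4.674e-01] norm 0.467
world turn deg -0.25715182947210735 tool z units 0.0021429319122675612
[321.51670674 185.61921389]
[ 14  30  30  27 225] [290.66666667 167.18666667] [ 0.3881 -0.0305  0.084 ]
[  41   39   40   40 1223] [321.96729354 182.81684383] [ 0.4199 -0.0086  0.084 ]
[330.97840741 261.40786034]
wrist
top
```

View pics/k9.png

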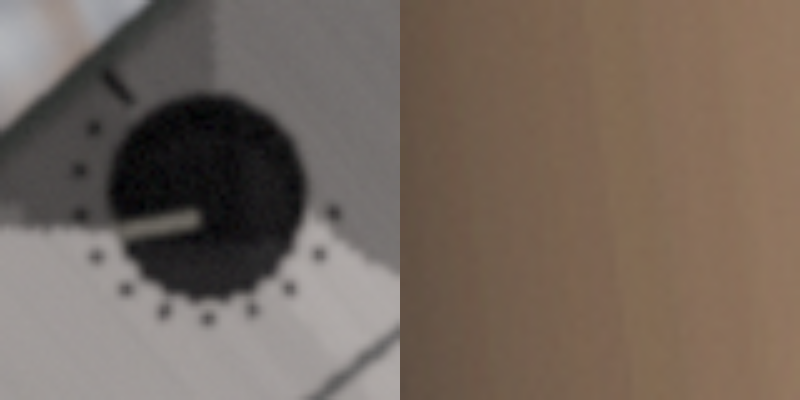

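The pointer lies along the third dot, so the knob is on click 3. Click 7, straight down in this view, needs +80°. Averaging the two wrist views puts the knob centre at (0.4225, -0.0085). I'll descend and grip.

```bash
python3 -m creep '[[0,0.003,0.06,0,0,0],[0,0,0.09,0,0,0],[0,0,0.09,0,0,0],[0,0,0.09,0,0,0],[0,0,0.09,0,0,0],[0,0,0.09,0,0,0],[0,0,0.08,0,0,0],[0,0,0.07,0,0,0],[0,0,0.06,0,0,0],[0,0,0.04,0,0,0],[0,0,0.02,0,0,0],[0,0,0,0,0,0],[0,0,0,0,0,0]]'
python3 -c "
from h import *; go([.4225,-.0085,.075],61)"
```

```text
clock: 20.5
position: [0.4226, -0.0082, 0.0755]
ee_rot: [-0.784, -3.041, -0.001]
force: [0.6, 0.2, 0.3]
width: 1.0
gripper_force: 0.0
pos [ 0.4226 -0.0082  0.0755] yaxis 61.09 z [-0.001  0.001 -1.   ] j [ 0.62  0.49 -0.93  2.16  0.58  0.76  0.37] F [0.6 0.2 0.3] w 1.0 t 20.5
shift [-0.0002 -0.0008  0.0012] norm 0.001
world turn deg -0.08708743208109126 tool z units 0.0007257286006757606
```

```bash
python3 -m creep '[[0,0,0,0,0,0],[0,0,0,0,0,0],[0,0,0,0,0,0],[0,0,0,0,0,0],[0,0,0,0,0,0],[0,0,0,0,0,0],[0,0,0,0,0,0],[0,0,0,0,0,0],[0,0,0,0,0,0],[0,0,0,0,0,0],[0,0,0,0,0,0],[0,0,0,0,0,0]]' 1 25
python3 -m creep '[[0,0,0,0,0,-0.0417],[0,0,0,0,0,-0.0417],[0,0,0,0,0,-0.0417],[0,0,0,0,0,-0.0417],[0,0,0,0,0,-0.0417],[0,0,0,0,0,-0.0417],[0,0,0,0,0,-0.0417],[0,0,0,0,0,-0.0417],[0,0,0,0,0,-0.0417],[0,0,0,0,0,-0.0417],[0,0,0,0,0,-0.0417],[0,0,0,0,0,-0.0417],[0,0,0,0,0,-0.0417],[0,0,0,0,0,-0.0417],[0,0,0,0,0,-0.0417],[0,0,0,0,0,-0.0417],[0,0,0,0,0,0],[0,0,0,0,0,0],[0,0,0,0,0,0]]'
python3 -c "
from h import *; go([.4225,-.0085,.075],141)"
```

```text
clock: 21.5
position: [0.4215, -0.0103, 0.0752]
ee_rot: [-0.788, -3.04, 0.004]
force: [-2.7, -5.5, 5.8]
width: 0.428
gripper_force: 25.1
clock: 23.08
position: [0.4219, -0.0121, 0.0752]
ee_rot: [1.349, -2.833, 0.007]
force: [-0.8, -11.4, 8.1]
width: 0.427
gripper_force: 25.2
pos [ 0.4219 -0.0121  0.0752] yaxis 140.92 z [-0.002 -0.006 -1.   ] j [ 0.79  0.64 -1.22  2.15  0.8   0.91  1.55] F [ -0.8 -11.4   8.1] w 0.427 t 23.0833
shift [-0.008   0.0046  0.0004] norm 0.009
world turn deg 0.07935435489375209 tool z units -0.0006612862907812674
```

```bash
python3 -m creep '[[0,0,0,0,0,0],[0,0,0,0,0,0],[0,0,0,0,0,0],[0,0,0,0,0,0],[0,0,0,0,0,0],[0,0,0,0,0,0],[0,0,-0.03,0,0,0],[0,0,-0.07,0,0,0],[0,0,-0.09,0,0,0],[0,0,-0.09,0,0,0],[0,0,-0.09,0,0,0],[0,0,-0.09,0,0,0],[0,0,-0.09,0,0,0],[0,0,-0.09,0,0,0],[0,0,-0.09,0,0,0],[0,0,0,0,0,0],[0,0,0,0,0,0],[0,0,0,0,0,0]]' -1
python3 - <<'E'
from h import *
go([.4215,-.010,.39])
S=shot("side"); W=shot("wrist"); p=proj(W,[.4215,-.01,.09]).astype(int)
a=cv2.resize(S[0][120:300,170:370],(400,360)); b=cv2.resize(W[0][p[1]-45:p[1]+45,p[0]-50:p[0]+50],(400,360),interpolation=cv2.INTER_CUBIC)
cv2.imwrite("pics/m10.png",np.hstack([a,b])[:,:,::-1])
E
```

```text
clock: 24.58
position: [0.422, -0.009, 0.3668]
ee_rot: [1.353, -2.834, 0.001]
force: [-0.4, -0.3, -0.9]
width: 1.0
gripper_force: 0.0
pos [ 0.422  -0.009   0.3668] yaxis 141.04 z [-0.    -0.001 -1.   ] j [ 1.03  0.15 -1.24  1.72  0.14  1.37  2.23] F [-0.4 -0.3 -0.9] w 1.0 t 24.5833
shift [ 0.0028 -0.0006 -0.0579] norm 0.058
```

Run:
```python
import cv2,numpy as np
# numeric check of the pointer: bright pixels within the dark knob disc of the wrist crop (scale 4)
i=cv2.imread("pics/m10.png")[:,400:]; g=cv2.cvtColor(i,cv2.COLOR_BGR2GRAY)
d=cv2.morphologyEx((g<70).astype(np.uint8),cv2.MORPH_OPEN,np.ones((15,15)))
c,_=cv2.findContours(d,0,2); k=max(c,key=cv2.contourArea); (x,y),r=cv2.minEnclosingCircle(k)
m=np.zeros_like(g); cv2.circle(m,(int(x),int(y)),int(r*.8),1,-1); p=np.argwhere((g>110)&(m>0))[:,::-1]
q=p.mean(0); print("knob",x,y,r,"pointer",len(p),q, cv2.fitLine(p.astype(np.float32),2,0,.01,.01).ravel())
```

```text
knob 199.05787658691406 175.86402893066406 87.99432373046875 pointer 607 [163.52059308 196.72652389] [ 9.8371118e-01 -1.7975612e-01  1.6352060e+02  1.9672652e+02]
```

View pics/m10.png

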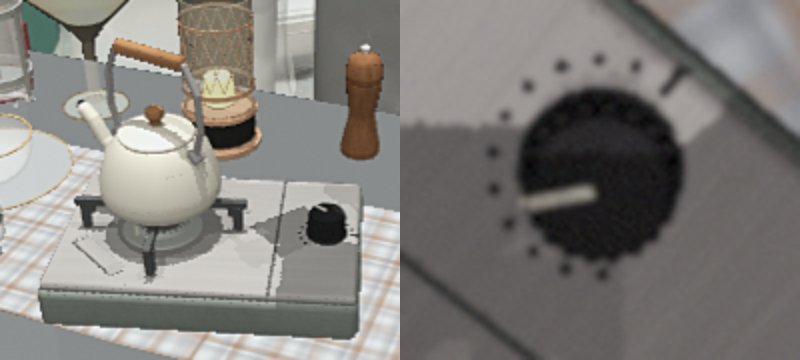

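The pointer is 10.4° below left, which matches the seventh dot at about 11° and (494,188). The kettle and support haven't moved and the gripper is clear, so I'm handing in.

```bash
python3 -c "
from cell import arm; print(arm.sign_off())"
```

```text
the job is handed in; nothing more can be done
None
```

I handed the job in at about 25 s on the robot clock: by the last pictures the pan support is flat, the kettle upright over the burner and the knob on its seventh click; hand-in gave no verdict.

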